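# Coverslips from behind the buffer bottles

### The job

The coverslips are needed with the slides: the small blue and white coverslip box lies in the back trough of the grey bottle stand, behind two of the three buffer bottles. Stand the two bottles in front of it aside, upright in the white enamel tray, lay the coverslip box flat on the middle of the dark blue slide box, its long side along the slide box's long side, and only then put each bottle back upright in the pocket it came from. Do not knock any bottle over, and leave the magenta strip box in the trough, the Petri dish in the tray and the small dropper bottle where they are.

Things in the scene. Friction and masses are not known exactly. Their poses are not given: they have to be found in the camera images.
- bottle_stand: grey bench organiser, 135 x 246 mm, immovable, pocket floor 4 mm up. Origin: centre of underside; x to its back, y along it. Front: three 78 mm square pockets, centres at x -25.5, y +81, 0, -81 mm, walls 28 mm high. Behind: trough 48 mm wide in x, centre line x +40.5 mm, floor 10 mm up, lips 14 mm up; two boxes lie in it at y about +40.5 and -40.5 mm, each behind the gap between two neighbouring bottles
- bottle_red: translucent white buffer bottle with a red screw cap, 66 mm diameter, 138 mm high. Origin: centre of its underside, z up its axis. Cap: round, 35 to 37 mm diameter, from 118 to 138 mm above the origin; the straight body ends at about 90 mm. Easily carried by the cap. Mass 0.25 to 0.5 kg
- bottle_yellow: the same bottle with a yellow screw cap; same sizes and origin
- bottle_blue: the same bottle with a blue screw cap; same sizes and origin
- coverslip_box: small carton, white top and blue sides, 40 x 62 x 24 mm (x, y, z). Origin: centre of its underside; z up. At the start it lies in the stand's trough with its long side along the trough
- strip_box: magenta and white pH strip carton, 36 x 90 x 30 mm, bystander in the trough's other half. Origin: centre of its underside
- enamel_tray: white enamelled tray with blue rim, immovable, 214 x 304 mm (own x, y), 36 mm high; flat inside 180 x 270 mm, inner floor 3 mm above the worktop. Origin: centre of its underside. A Petri dish lies in it near the end at own y about -95 mm (its far end); the rest is free
- slide_box: dark blue closed slide box, fixed during the run, 73 x 168 mm (own x, y), flat top 37 mm above the worktop. Origin: centre of its underside; y along its length
- petri_dish: closed Petri dish with pink agar, 62 mm diameter, 16 mm high, bystander in the tray. Origin: centre of its underside
- dropper_bottle: small amber dropping bottle with a black rubber bulb, 36 mm diameter, 104 mm high, bystander beyond the slide box's far end. Origin: centre of its underside
Not all that is in view belongs to the job. What is shaped like the bottle_blue but orange is not meant. Leave any green look-alike of the coverslip_box alone.

How it is judged:
By the outcome, as a careful person would: the job done as asked, in the order asked, and still so for the second after the job is handed in, with the robot touching nothing.
It also fails if it takes over 128 s, if anything falls off the work surface, if the arm or the gripper's body presses on something with over 40 N, if the wrist force passes 120 N, or if a joint passes its speed limit or range.

### The arm

A 6-joint arm with a two-finger parallel gripper is mounted at the origin on a cart in front of the work surface, level with it; the furniture and walls round the work are solid. World frame = base frame: x ahead of the robot, y to its left, z up, the work surface at z = 0. Lengths are in m, angles in degrees, forces in N, time in s.
With the tool pointing down it reaches from about 0.4 to 0.825 m from the base axis. Payload 7 kg.
Tool frame: the origin (TCP) lies at the centre of the arm's flange, where the gripper is bolted on; the fingertips stand 178 mm ahead of it and the grasp point (between the pads) lies 159 mm ahead of it (tip_reach is the distance from the TCP to the fingertips, in m); z points along the fingers, y is the line along which they close (so a half turn about z gives the same grasp; the last joint's range is limited). The gripper opens to 88 mm and grips with 3 to 60 N. Pads are 19 mm wide; open, the fingers measure 130 mm over their backs; the gripper's body (78 mm by 193 mm) begins 47 mm behind the grasp point.
Start: joints at [87.611, 20.546, 0.682, 0, -70.136, -16.507], TCP at [0.219, 0.639, 0.405] pointing down, gripper open.
Joint ranges: [-176.03, 176.03], [-82.01, 121.73], [-58.28, 71.71], [-173.87, 95.51], [-174.79, -0.11], [-173.66, 173.66]. Speed limits (degrees/s): [136.94, 136.94, 172.46, 180, 180, 180].

### API

Orientations are given as [roll, pitch, yaw] about the fixed x, y, z axes, in that order (R = Rz(yaw) Ry(pitch) Rx(roll)).
In Python, from plant import * gives the robot as it stands.
- The arm moves only by the shell command python3 -m handwheel 'ROWS'. ROWS is JSON, a list of rows, each a list of 7 numbers: the opening, from -1 (shut) to 1 (fully open), then the shift along the tool's x, y, z as a fraction of full scale, then the turn, a rotation vector about the tool's x, y, z as a fraction of full scale. A call has 1 to 5 rows; each row shifts and turns the commanded pose from where the row before left it, along the tool's axes as they then stand; what a row does not reach is not made up. Full scale, the value 1, is 0.025 m for a shift and 6 degrees for a turn. A row lasts 1/8 s, in which the tool goes at most 62.5 mm and 10.7 degrees, less where a joint would pass 70% of its speed; a pose out of reach is approached as far as the arm can. A call with a number of a shift or a turn outside -1 to 1 is refused whole. A call with a gripper value outside its range is refused whole. The fingers move at their own pace and stop on an object; the grip force is fixed at half the most. Time passes only in rows, so rows that do not move let the fingers close. It gives the time, the measured TCP pose, the force, the opening and the grip force at its end, in the units of the state.
- get_obs(): the state, without advancing time (a new reading comes with each control period).
- snapshot(name): name is "scene" or "top" or "wrist"; returns a dict with "color" (480x640x3 uint8, red, green, blue), "fx", "fy", "cx", "cy" (pixels), "R" (3x3) and "t" (3): a world point X has camera coordinates R X + t; the wrist camera has in their place "tool_from_camera" (4x4, takes a point from camera to tool coordinates, whose origin is the TCP and whose axes are the flange's). Camera axes: x right, y down, z forward; pixel columns grow to the right and rows downward; lengths in m; the calibration is good to about 2 mm. A picture is of the moment at which its call begins: read the wrist's pose just before it. There is no depth.
- close_job(): hands the job in; it is judged then, once.
The state is a dict: "clock": time; "joint_pos": joint angles; "qvel": joint speeds; "tau": joint torques, N m; "tool_pos": TCP position; "orientation": TCP orientation; "force": force on the tool from outside, world axes, zero at the start; "moment": the same for the moment, N m; "opening": finger opening in m; "gripper_force": force on a finger pad.
Only numpy, scipy, OpenCV 4.12 (cv2) and the standard library are available. Lean on these libraries where they do the work, as an engineer would, in place of code of your own. Each camera call takes 0.05 s, during which the arm holds its last target. There are 200 camera calls.

## Working session

There is one attempt and no reset: what is moved stays moved. The work goes in short steps, Python scripts to look and compute and a shell command to move; the robot and the scene stay as the last step left them, time stands still between calls to the robot, and variables do not carry over. Pictures are saved under pics/ and viewed, at most 14 in all, crops included, and the job is handed in when it is done.

```bash
ls; mkdir -p pics; python3 - <<'E'
from plant import *
import cv2
o=get_obs(); print(o)
for n in ["scene","top","wrist"]:
    s=snapshot(n); cv2.imwrite(f"pics/{n}0.png",s["color"][:,:,::-1]); print(n,{k:v for k,v in s.items() if k!="color"})
E
```

```text
pics
{'clock': 0.0, 'joint_pos': array([ 8.76101109e+01,  2.05907549e+01,  6.32864854e-01, -2.10718166e-02,
       -7.01360582e+01, -1.65057639e+01]), 'qvel': array([ 0.08056411, -0.09358348,  0.03285149, -0.02886153,  0.04117464,
        0.10958375]), 'tau': array([-3.78606856e-04, -5.82720709e+01,  2.93044299e+01,  6.99749932e+00,
        6.73436109e-03, -1.67593330e-04]), 'tool_pos': array([0.21854283, 0.63842527, 0.40372022]), 'orientation': array([ 1.79904295e+02, -7.70202867e-03, -1.89028228e+01]), 'force': array([ 0.8017421 ,  0.8060069 , -0.17097362]), 'moment': array([-0.02309684,  0.04063166, -0.01940915]), 'gripper_force': 0.0, 'opening': 0.08789770242823346}
scene {'fx': 508.6622976853276, 'fy': 508.6622976853276, 'cx': 318.1530151040011, 'cy': 244.39295291699725, 'R': array([[ 0.37758715, -0.92572083,  0.02165382],
       [-0.45895835, -0.20740994, -0.86390876],
       [ 0.80422955,  0.31626264, -0.50318264]]), 't': array([-0.2286397 ,  0.3065432 ,  0.60962038])}
top {'fx': 437.7511360366256, 'fy': 437.7511360366256, 'cx': 325.3444594354691, 'cy': 243.92682593582964, 'R': array([[-0.02072014, -0.99957808,  0.02035534],
       [-0.98515341,  0.01694219, -0.17083831],
       [ 0.17042137, -0.02359293, -0.98508879]]), 't': array([-0.02443854,  0.57740473,  1.11355815])}
wrist {'fx': 334.36807064928144, 'fy': 334.36807064928144, 'cx': 318.54624304072183, 'cy': 233.61736356596467, 'tool_from_camera': array([[-1.96293281e-04, -9.61176651e-01, -2.75933701e-01,
         7.39967765e-02],
       [ 9.99999981e-01, -1.85462343e-04, -6.53461444e-05,
        -2.25218780e-04],
       [ 1.16338776e-05, -2.75933708e-01,  9.61176669e-01,
         1.99393669e-02],
       [ 0.00000000e+00,  0.00000000e+00,  0.00000000e+00,
         1.00000000e+00]])}
```

View pics/scene0.png

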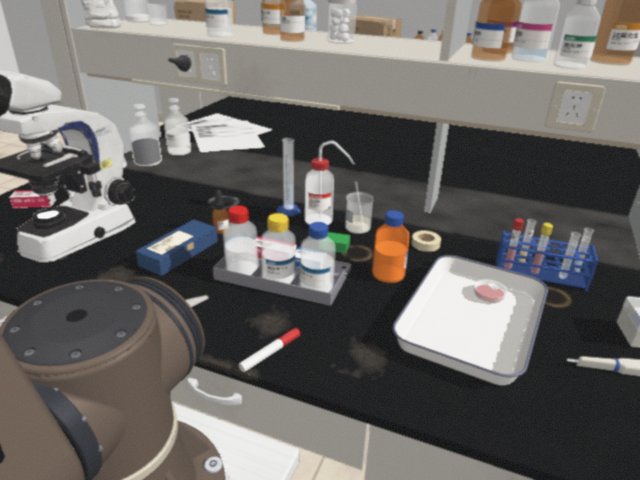

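View pics/top0.png

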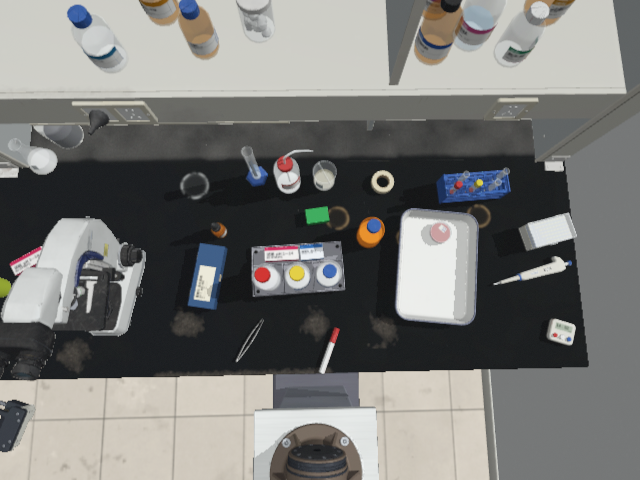

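```bash
cat > h.py <<'E'
from plant import *
import cv2, numpy as np
def cam(s,tp=None,rpy=None):
    """K, R(world->cam), t"""
    K=np.array([[s["fx"],0,s["cx"]],[0,s["fy"],s["cy"]],[0,0,1]])
    if "R" in s: return K,np.array(s["R"]),np.array(s["t"])
    from scipy.spatial.transform import Rotation as Ro
    W=np.eye(4); W[:3,:3]=Ro.from_euler("xyz",rpy,degrees=True).as_matrix(); W[:3,3]=tp
    M=np.linalg.inv(W@np.array(s["tool_from_camera"])); return K,M[:3,:3],M[:3,3]
def ray(c,uv):
    K,R,t=c; d=R.T@np.linalg.solve(K,[uv[0],uv[1],1]); return -R.T@t,d/np.linalg.norm(d)
def onz(c,uv,z):
    p,d=ray(c,uv); return p+d*(z-p[2])/d[2]
def tri(l):
    A=0;b=0;rs=[ray(*x) for x in l]
    for p,d in rs: P=np.eye(3)-np.outer(d,d); A=A+P; b=b+P@p
    X=np.linalg.solve(A,b); return X,[float(np.linalg.norm(np.cross(X-p,d))) for p,d in rs]
def proj(c,X):
    K,R,t=c; q=K@(R@np.asarray(X)+t); return q[:2]/q[2]
def shot(n):
    o=get_obs(); s=snapshot(n); return s["color"],cam(s,o["tool_pos"],o["orientation"])
def mask(im,h0,h1,s0=100,v0=60,roi=None,s1=255,v1=255):
    hsv=cv2.cvtColor(im,cv2.COLOR_RGB2HSV)
    m=cv2.inRange(hsv,(h0,s0,v0),(h1,s1,v1)) if h0<=h1 else cv2.inRange(hsv,(h0,s0,v0),(180,s1,v1))|cv2.inRange(hsv,(0,s0,v0),(h1,s1,v1))
    if roi: r=np.zeros_like(m); x0,y0,x1,y1=roi; r[y0:y1,x0:x1]=1; m=m*r
    return m
def blobs(m,amin=20):
    cs,_=cv2.findContours(m,cv2.RETR_EXTERNAL,cv2.CHAIN_APPROX_NONE)
    return sorted([c for c in cs if cv2.contourArea(c)>amin],key=cv2.contourArea,reverse=True)
E
python3 - <<'E'
from h import *
ti,tc=shot("top"); si,sc=shot("scene")
print("campos",-tc[1].T@tc[2],-sc[1].T@sc[2])
cols={"red":(170,8),"yel":(20,32),"blu":(100,125)}
rt={"red":(254,262,282,290),"yel":(285,262,312,290),"blu":(318,260,345,285)}
rs={"red":(220,200,255,225),"yel":(262,208,295,235),"blu":(303,218,335,242)}
for k in cols:
    for nm,im,r in (("top",ti,rt),("scene",si,rs)):
        b=blobs(mask(im,*cols[k],roi=r[k]))[0]; print(k,nm,cv2.boundingRect(b),cv2.fitEllipse(b),cv2.contourArea(b))
c=ti[225:325,180:350]; cv2.imwrite("pics/topz.png",cv2.resize(c[:,:,::-1],None,fx=4.7,fy=4.7,interpolation=cv2.INTER_CUBIC))
c=si[200:310,130:360]; cv2.imwrite("pics/scz.png",cv2.resize(c[:,:,::-1],None,fx=3.4,fy=3.4,interpolation=cv2.INTER_CUBIC))
E
```

```text
campos [ 0.37855176 -0.00793863  1.19609396] [-0.26325275 -0.34087658  0.57652667]
red top (254, 267, 16, 16) ((261.841064453125, 274.3205871582031), (14.261624336242676, 14.908340454101562), 102.81340789794922) 165.0
red scene (227, 205, 23, 19) ((238.1925506591797, 213.8997802734375), (18.80983543395996, 22.750593185424805), 90.87562561035156) 330.5
yel top (289, 266, 15, 15) ((296.4219970703125, 272.8352966308594), (13.92058277130127, 14.229345321655273), 164.90460205078125) 153.5
yel scene (267, 212, 23, 20) ((277.61383056640625, 222.03298950195312), (19.036190032958984, 23.864255905151367), 98.79741668701172) 350.5
blu top (323, 265, 13, 13) ((329.1178283691406, 270.8152770996094), (12.38801097869873, 12.530290603637695), 22.475696563720703) 120.0
blu scene (308, 222, 21, 17) ((317.9215087890625, 230.08053588867188), (15.594339370727539, 20.701610565185547), 90.05035400390625) 249.0
```

View pics/topz.png

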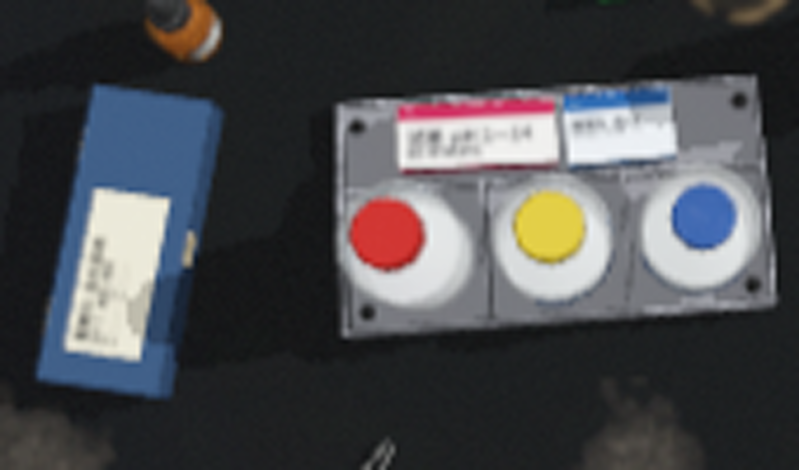

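View pics/scz.png

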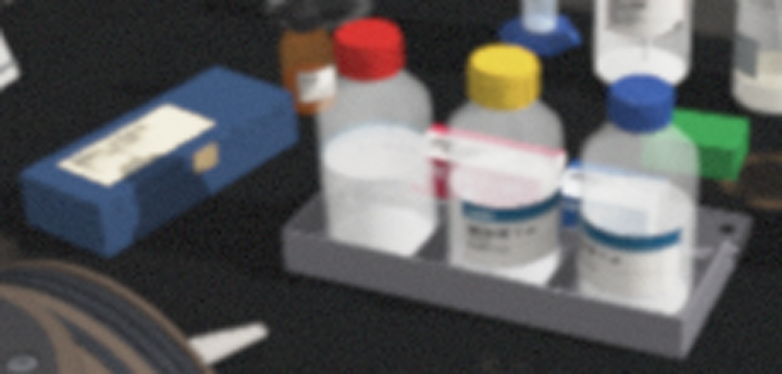

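```bash
python3 - <<'E'
from h import *
np.set_printoptions(precision=4,suppress=True)
ti,tc=shot("top"); si,sc=shot("scene")
P={"red":((261.84,274.32),(238.2,213.9)),"yel":((296.4,272.8),(277.6,222)),"blu":((329.3,270.8),(318.4,230.1))}
for k,(a,b) in P.items(): print(k,*tri([(tc,a),(sc,b)]),onz(tc,a,.136))
g=lambda u,v:(180+(u+.5)/4.7-.5,225+(v+.5)/4.7-.5)
S=[g(336,103),g(757,76),g(777,305),g(343,337)]
for p,z in zip(S,(.028,.028,.028,.028)): print("stand",onz(tc,p,z),onz(tc,p,.014)[:2])
for p in (g(565,92),g(668,88),g(676,158),g(568,167)): print("cov",onz(tc,p,.034))
for p in (g(95,85),g(213,101),g(163,396),g(38,380)): print("slide",onz(tc,p,.037))
m=mask(ti,0,180,0,150,(390,195,490,335),s1=60); b=blobs(m)[0]; r=cv2.minAreaRect(b); print(r)
for p in cv2.boxPoints(r): print("tray",onz(tc,p,.036))
d=blobs(mask(ti,165,12,40,100,(420,215,460,250)))[0]; print("petri",onz(tc,cv2.minEnclosingCircle(d)[0],.014),cv2.boundingRect(d))
E
```

```text
red [0.4904 0.1222 0.1327] [0.0003022444165867534, 0.00030224441658667733] [0.4899 0.122  0.136 ]
yel [0.4924 0.0387 0.1324] [0.00014838240015567253, 0.00014838240015571807] [0.492  0.0384 0.136 ]
blu [ 0.496  -0.0419  0.1316] [0.0001834621047850709, 0.00018346210478513243] [ 0.4954 -0.0416  0.136 ]
stand [0.577  0.1645 0.028 ] [0.5794 0.1665]
stand [ 0.5886 -0.0777  0.028 ] [ 0.5911 -0.0785]
stand [ 0.4566 -0.0855  0.028 ] [ 0.4575 -0.0864]
stand [0.4434 0.1594 0.028 ] [0.4441 0.1615]
cov [0.5801 0.0329 0.034 ]
cov [ 0.5814 -0.0261  0.034 ]
cov [ 0.5408 -0.0299  0.034 ]
cov [0.5367 0.0317 0.034 ]
slide [0.5882 0.2998 0.037 ]
slide [0.5778 0.2329 0.037 ]
slide [0.4123 0.2574 0.037 ]
slide [0.4225 0.3266 0.037 ]
((436.876708984375, 266.91143798828125), (78.03131103515625, 110.12588500976562), 3.6913864612579346)
tray [ 0.3756 -0.2125  0.036 ]
tray [ 0.6714 -0.2462  0.036 ]
tray [ 0.6539 -0.4598  0.036 ]
tray [ 0.3584 -0.4169  0.036 ]
petri [ 0.6111 -0.3545  0.014 ] (431, 224, 19, 18)
```

```bash
cat > go.py <<'E'
"""python3 go.py x y z yaw : prints tool-frame shift (units of 25mm) and turn (units of 6deg) needed"""
import sys
from h import *
from scipy.spatial.transform import Rotation as Ro
a=[float(v) for v in sys.argv[1:]]
o=get_obs(); R=Ro.from_euler("xyz",o["orientation"],degrees=True); T=Ro.from_euler("xyz",[180,0,a[3]],degrees=True)
np.set_printoptions(precision=3,suppress=True)
d=np.array(a[:3])-o["tool_pos"]; w=(R.inv()*T).as_rotvec(degrees=True)/6
print("t",o["clock"],"tcp",o["tool_pos"],o["orientation"],"F",o["force"],"open",round(o["opening"],4),round(float(o["gripper_force"]),1))
print("shift now",R.inv().apply(d)/.025,"shift after turn",T.inv().apply(d)/.025,"turn",w)
E
python3 go.py .47 0 .42 -90
python3 - <<'E'
from h import *
ti,tc=shot("top"); si,sc=shot("scene")
for a,b in (((30,300),(45,95)),((75,235),(75,125)),((133,257),(122,190)),((20,340),(8,80))): print(*tri([(tc,a),(sc,b)]))
E
```

```text
t 0.35 tcp [0.219 0.639 0.404] [179.979  -0.003 -18.901] F [-0.005 -0.261  0.342] open 0.0875 0.0
shift now [17.787 20.908 -0.613] shift after turn [ 25.542 -10.055  -0.622] turn [ 0.003 -0.003 11.85 ]
[0.44139543 0.52661762 0.33000731] [0.021549611911779402, 0.0215496119117792]
[0.56401919 0.54381542 0.225718  ] [0.01984548248157252, 0.01984548248157245]
[0.54273202 0.44972728 0.09930611] [0.0010282748948518485, 0.0010282748948517559]
[0.36634101 0.51290648 0.37355661] [0.018601694511329453, 0.01860169451132928]
```

View pics/wrist0.png

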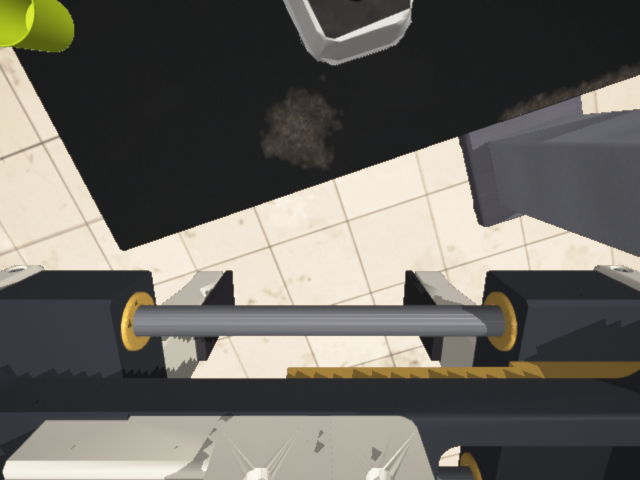

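```bash
python3 -m handwheel '[[1,0.21,0.85,-0.38,0,0,0],[1,0.21,0.85,-0.38,0,0,0],[1,0.21,0.85,-0.38,0,0,0],[1,0.21,0.85,-0.38,0,0,0],[1,0.21,0.85,-0.38,0,0,0]]'
python3 -m handwheel '[[1,0.21,0.85,-0.38,0,0,0],[1,0.21,0.85,-0.38,0,0,0],[1,0.21,0.85,-0.38,0,0,0],[1,0.21,0.85,-0.38,0,0,0],[1,0.21,0.85,-0.38,0,0,0]]'
python3 -m handwheel '[[1,0,0,0,0,0,1],[1,0,0,0,0,0,1],[1,0,0,0,0,0,1],[1,0,0,0,0,0,1],[1,0,0,0,0,0,1]]'
python3 -m handwheel '[[1,0,0,0,0,0,1],[1,0,0,0,0,0,1],[1,0,0,0,0,0,1],[1,0,0,0,0,0,1],[1,0,0,0,0,0,1]]'
python3 -m handwheel '[[1,0,0,0,0,0,0.93],[1,0,0,0,0,0,0.92],[1,0,0,0,0,0,0]]'
python3 go.py .46 0.04 .45 -90
```

```text
clock: 1.08
tool_pos: [0.209, 0.5288, 0.4525]
orientation: [-180.0, 0.0, -18.9]
force: [0.7, -0.4, 0.5]
opening: 0.0878
gripper_force: 0.0
clock: 1.7
tool_pos: [0.1994, 0.4197, 0.5001]
orientation: [-180.0, 0.0, -18.9]
force: [-1.2, 0.7, 0.7]
opening: 0.0877
gripper_force: 0.0
clock: 2.33
tool_pos: [0.1995, 0.4204, 0.4998]
orientation: [-180.0, 0.0, -49.1]
force: [0.0, 1.4, 0.0]
opening: 0.0877
gripper_force: 0.0
clock: 2.95
tool_pos: [0.1995, 0.4204, 0.4998]
orientation: [-180.0, 0.0, -79.1]
force: [1.1, 1.1, -0.2]
opening: 0.0874
gripper_force: 0.0
clock: 3.32
tool_pos: [0.1995, 0.4204, 0.4998]
orientation: [180.0, 0.0, -90.0]
force: [-0.9, 0.6, 0.1]
opening: 0.0876
gripper_force: 0.0
t 3.325 tcp [0.199 0.42  0.5  ] [179.999   0.022 -89.959] F [-0.912  0.622  0.118] open 0.0876 0.0
shift now [ 15.225 -10.411   1.987] shift after turn [ 15.217 -10.422   1.993] turn [0.    0.004 0.007]
```

```bash
python3 -m handwheel '[[1,0.6,-0.9,0,0,0,0],[1,0.6,-0.9,0,0,0,0],[1,0.6,-0.9,0,0,0,0],[1,0.6,-0.9,0,0,0,0],[1,0.6,-0.9,0,0,0,0]]'
python3 -m handwheel '[[1,0,-0.9,0,0,0,0],[1,0,-0.9,0,0,0,0],[1,0,-0.9,0,0,0,0],[1,0,0,0,0,0,0]]'
python3 - <<'E'
from h import *
np.set_printoptions(precision=4,suppress=True)
im,c=shot("wrist"); cv2.imwrite("pics/w1.png",im[:,:,::-1])
print(get_obs()["tool_pos"])
for p in ((.5882,.2998,.037),(.5778,.2329,.037),(.4123,.2574,.037),(.4225,.3266,.037)): print(proj(c,p))
m=mask(im,100,125,80,50); 
for b in blobs(m,300)[:3]: print(cv2.boundingRect(b),cv2.minAreaRect(b))
E
```

```text
clock: 3.95
tool_pos: [0.3126, 0.3449, 0.4998]
orientation: [-180.0, 0.0, -89.8]
force: [0.1, 0.3, -0.4]
opening: 0.0876
gripper_force: 0.0
clock: 4.45
tool_pos: [0.3804, 0.3455, 0.4992]
orientation: [180.0, -0.0, -90.0]
force: [-0.4, -0.0, -0.1]
opening: 0.0879
gripper_force: 0.0
[0.3798 0.3454 0.4993]
[157.5488 160.7386]
[158.8302 105.6085]
[292.784  126.4166]
[286.1291 181.5649]
(158, 108, 137, 76) ((223.63514709472656, 145.68917846679688), (137.93075561523438, 55.40245819091797), 9.462322235107422)
(0, 19, 28, 52) ((13.5, 44.5), (51.0, 27.0), 90.0)
```

View pics/w1.png

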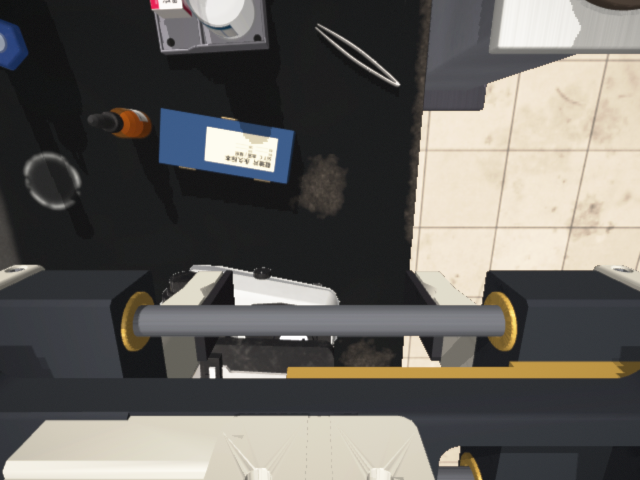

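```bash
python3 - <<'E'
from h import *
np.set_printoptions(precision=4,suppress=True)
im,c=shot("wrist"); b=blobs(mask(im,100,125,80,50),300)[0]
ti,tc=shot("top")
q=cv2.boxPoints(cv2.minAreaRect(b)); X=np.array([onz(c,p,.037) for p in q]); print(X,X.mean(0)); 
T=[(.5882,.2998,.037),(.5778,.2329,.037),(.4123,.2574,.037),(.4225,.3266,.037)]
for x in X:
    n=min(T,key=lambda t:np.hypot(*(x-t)[:2])); print(*tri([(c,proj(c,x)),(tc,proj(tc,n))]))
E
R='0.94'; python3 -m handwheel '[[1,0.94,-0.25,0.15,0,0,0],[1,0.94,-0.25,0.15,0,0,0],[1,0.94,-0.25,0.15,0,0,0],[1,0.94,-0.25,0.15,0,0,0],[1,0.94,-0.25,0.15,0,0,0]]'
python3 -m handwheel '[[1,0.94,-0.25,0.15,0,0,0],[1,0.94,-0.25,0.15,0,0,0],[1,0.94,-0.25,0.15,0,0,0],[1,0.94,-0.25,0.15,0,0,0],[1,0.94,-0.25,0.15,0,0,0]]'
python3 -m handwheel '[[1,0.94,-0.25,0.15,0,0,0],[1,0.94,-0.25,0.15,0,0,0],[1,0.94,-0.25,0.15,0,0,0],[1,0,0,0,0,0,0]]'
python3 - <<'E'
from h import *
np.set_printoptions(precision=4,suppress=True)
im,c=shot("wrist"); cv2.imwrite("pics/w2.png",im[:,:,::-1])
print(get_obs()["tool_pos"])
for p in ((.4904,.1222,.1327),(.4924,.0387,.1324),(.496,-.0419,.1316),(.5598,.002,.034)): print(proj(c,p))
E
```

```text
[[0.5971 0.3011 0.037 ]
 [0.5768 0.2346 0.037 ]
 [0.4083 0.2611 0.037 ]
 [0.4215 0.33   0.037 ]] [0.5009 0.2817 0.037 ]
[0.5866 0.2976 0.0546] [0.0028040520344569265, 0.00280405203445705]
[0.5788 0.234  0.0322] [0.00019661381180592315, 0.00019661381180597492]
[0.4111 0.2609 0.0205] [0.0017194639196441532, 0.0017194639196439936]
[0.4234 0.3328 0.0156] [9.695906156810176e-05, 9.695906156815452e-05]
clock: 5.22
tool_pos: [0.4106, 0.2259, 0.4809]
orientation: [-180.0, 0.0, -90.0]
force: [0.1, 0.6, -0.4]
opening: 0.0876
gripper_force: 0.0
clock: 5.85
tool_pos: [0.4415, 0.1085, 0.4622]
orientation: [-180.0, 0.0, -90.0]
force: [-0.2, -0.7, 0.3]
opening: 0.0878
gripper_force: 0.0
clock: 6.35
tool_pos: [0.4601, 0.0379, 0.4507]
orientation: [180.0, -0.0, -90.1]
force: [-0.4, 1.2, 0.1]
opening: 0.0874
gripper_force: 0.0
[0.4602 0.0386 0.4509]
[287.6137 304.7044]
[282.9307 222.5498]
[275.8216 130.8762]
[232.9257 171.8741]
```

View pics/w2.png

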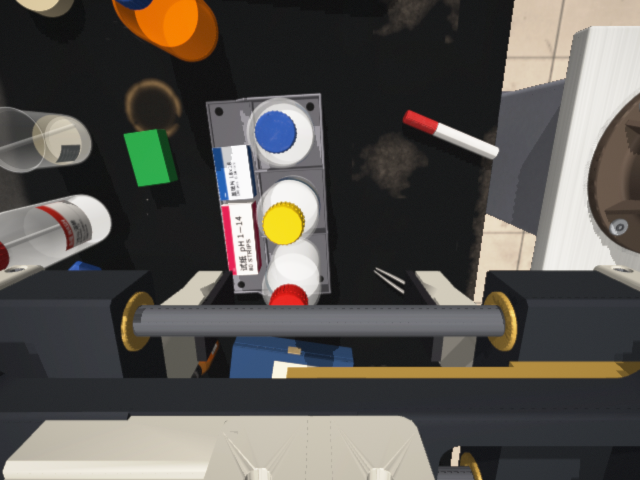

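```bash

python3 -m handwheel '[[1,0.8,-0.355,0,0,0,0],[1,0.8,-0.355,0,0,0,0],[1,0.81,-0.355,0,0,0,0],[1,0.81,-0.355,0,0,0,0],[1,0,0,0,0,0,0]]'
python3 -m handwheel '[[1,0,0,1,0,0,0],[1,0,0,1,0,0,0],[1,0,0,1,0,0,0],[1,0,0,1,0,0,0],[1,0,0,1,0,0,0]]'
python3 go.py .4955 -.0418 .291 -90
```

```text
clock: 7.02
tool_pos: [0.4962, -0.0411, 0.4509]
orientation: [180.0, -0.0, -90.1]
force: [-0.2, 0.4, -0.8]
opening: 0.0879
gripper_force: 0.0
clock: 7.65
tool_pos: [0.4958, -0.0397, 0.3255]
orientation: [-180.0, 0.0, -90.0]
force: [0.2, 0.6, -0.4]
opening: 0.0876
gripper_force: 0.0
t 7.65 tcp [ 0.496 -0.04   0.325] [-179.961    0.019  -89.953] F [ 0.21   0.625 -0.445] open 0.0876 0.0
shift now [0.084 0.011 1.38 ] shift after turn [0.083 0.01  1.38 ] turn [-0.006  0.003  0.008]
```

```bash

python3 -m handwheel '[[1,0.08,0,0.7,0,0,0],[1,0,0,0.68,0,0,0],[1,0,0,0,0,0,0],[-1,0,0,0,0,0,0],[-1,0,0,0,0,0,0]]'
python3 -m handwheel '[[-1,0,0,0,0,0,0],[-1,0,0,0,0,0,0],[-1,0,0,0,0,0,0],[-1,0,0,-0.2,0,0,0],[-1,0,0,-0.4,0,0,0]]'
python3 -m handwheel '[[-1,0,0,-0.7,0,0,0],[-1,0,0,-0.8,0,0,0],[-1,0,0,-0.9,0,0,0],[-1,0,0,-0.7,0,0,0],[-1,0,0,0,0,0,0]]'
python3 go.py .465 -.373 .381 -90
```

```text
clock: 8.28
tool_pos: [0.4965, -0.0422, 0.2923]
orientation: [-179.9, 0.0, -90.0]
force: [0.3, 0.5, 0.1]
opening: 0.0731
gripper_force: 0.0
clock: 8.9
tool_pos: [0.4958, -0.0425, 0.3063]
orientation: [179.9, -0.0, -90.0]
force: [-0.5, 0.0, -4.4]
opening: 0.0486
gripper_force: 27.0
clock: 9.52
tool_pos: [0.4965, -0.0424, 0.3855]
orientation: [-179.8, 0.0, -90.0]
force: [-0.3, -0.4, -4.1]
opening: 0.0485
gripper_force: 27.0
t 9.525 tcp [ 0.496 -0.042  0.386] [-179.828    0.043  -89.994] F [-0.287 -0.413 -4.148] open 0.0485 27.0
shift now [13.223  1.261  0.167] shift after turn [13.223  1.259  0.18 ] turn [-0.029  0.007  0.001]
```

```bash

python3 -m handwheel '[[-1,0.5,0.08,0,0,0,0],[-1,0.8,0.09,0,0,0,0],[-1,0.95,0.09,0,0,0,0],[-1,0.95,0.09,0,0,0,0],[-1,0.95,0.09,0,0,0,0]]'
python3 -m handwheel '[[-1,0.95,0.09,0,0,0,0],[-1,0.95,0.09,0,0,0,0],[-1,0.95,0.09,0,0,0,0],[-1,0.95,0.09,0,0,0,0],[-1,0.95,0.09,0,0,0,0]]'
python3 -m handwheel '[[-1,0.95,0.09,0,0,0,0],[-1,0.95,0.09,0,0,0,0],[-1,0.95,0.09,0,0,0,0],[-1,0.8,0.09,0,0,0,0],[-1,0.57,0,0,0,0,0]]'
python3 go.py .465 -.373 .291 -90
python3 - <<'E'
from h import *
im,c=shot("scene"); cv2.imwrite("pics/s1.png",im[100:400,240:640,::-1])
E
```

```text
clock: 10.15
tool_pos: [0.4846, -0.1475, 0.3828]
orientation: [179.9, 0.0, -90.0]
force: [0.7, 0.8, -3.8]
opening: 0.0484
gripper_force: 27.0
clock: 10.78
tool_pos: [0.4732, -0.2662, 0.3827]
orientation: [179.9, 0.0, -90.0]
force: [0.1, 0.3, -3.3]
opening: 0.0487
gripper_force: 27.0
clock: 11.4
tool_pos: [0.4645, -0.3716, 0.3832]
orientation: [179.9, 0.0, -90.0]
force: [0.7, 0.2, -3.5]
opening: 0.048
gripper_force: 27.0
t 11.4 tcp [ 0.465 -0.372  0.383] [179.931   0.031 -90.044] F [ 0.667  0.183 -3.503] open 0.048 27.0
shift now [ 0.058 -0.024  3.687] shift after turn [ 0.056 -0.019  3.687] turn [ 0.012  0.005 -0.007]
```

View pics/s1.png

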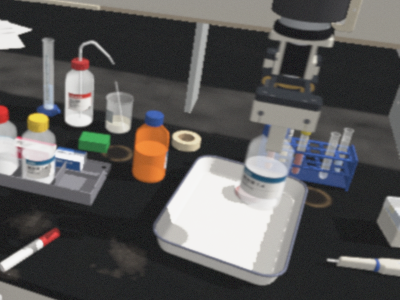

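```bash

python3 -m handwheel '[[-1,0.06,0,0.6,0,0,0],[-1,0,0,0.9,0,0,0],[-1,0,0,0.9,0,0,0],[-1,0,0,0.7,0,0,0],[-1,0,0,0.4,0,0,0]]'
python3 -m handwheel '[[-1,0,0,0.08,0,0,0],[-1,0,0,0,0,0,0]]'
python3 go.py .465 -.373 .291 -90
```

```text
clock: 12.08
tool_pos: [0.4647, -0.3712, 0.2946]
orientation: [179.9, 0.1, -90.0]
force: [1.2, -0.6, -3.5]
opening: 0.0487
gripper_force: 27.0
clock: 12.32
tool_pos: [0.4652, -0.3719, 0.2947]
orientation: [-180.0, -0.0, -90.0]
force: [1.3, -1.0, -3.8]
opening: 0.0486
gripper_force: 27.0
t 12.325 tcp [ 0.465 -0.372  0.295] [-179.972   -0.017  -89.978] F [ 1.277 -0.953 -3.783] open 0.0486 27.0
shift now [0.044 0.01  0.15 ] shift after turn [0.044 0.01  0.15 ] turn [-0.005 -0.003  0.004]
```

```bash

python3 -m handwheel '[[-1,0,0,0.1,0,0,0],[-1,0,0,0,0,0,0]]'
python3 -m handwheel '[[-1,0,0,0.06,0,0,0],[-1,0,0,0,0,0,0]]'
```

```text
clock: 12.58
tool_pos: [0.465, -0.3719, 0.2922]
orientation: [-180.0, -0.0, -90.0]
force: [-0.4, 0.1, -3.8]
opening: 0.0484
gripper_force: 27.0
clock: 12.82
tool_pos: [0.4651, -0.372, 0.2907]
orientation: [-180.0, -0.0, -90.0]
force: [0.2, 0.3, -1.6]
opening: 0.0487
gripper_force: 27.3
```

```bash

python3 -m handwheel '[[1,0,0,0.02,0,0,0],[1,0,0,0,0,0,0],[1,0,0,0,0,0,0],[1,0,0,0,0,0,0],[1,0,0,-0.5,0,0,0]]'
python3 -m handwheel '[[1,0,0,-1,0,0,0],[1,0,0,-1,0,0,0],[1,0,0,-1,0,0,0],[1,0,0,-1,0,0,0],[1,-1,-0.06,0,0,0,0]]'
python3 -m handwheel '[[1,-1,-0.06,0,0,0,0],[1,-1,-0.06,0,0,0,0],[1,-1,-0.06,0,0,0,0],[1,-1,-0.06,0,0,0,0],[1,-1,-0.06,0,0,0,0]]'
python3 -m handwheel '[[1,-1,-0.06,0,0,0,0],[1,-1,-0.06,0,0,0,0],[1,-1,-0.06,0,0,0,0],[1,-1,-0.06,0,0,0,0],[1,-1,-0.06,0,0,0,0]]'
python3 -m handwheel '[[1,-1,-0.06,0,0,0,0],[1,-1,-0.06,0,0,0,0],[1,-1,-0.06,0,0,0,0],[1,-1,-0.06,0,0,0,0],[1,-1,-0.06,0,0,0,0]]'
python3 go.py .492 .0386 .303 -90
python3 - <<'E'
from h import *
im,c=shot("top"); cv2.imwrite("pics/t1.png",im[190:360,200:500,::-1])
E
```

```text
clock: 13.45
tool_pos: [0.4647, -0.3718, 0.302]
orientation: [179.9, 0.0, -90.0]
force: [-0.6, -0.1, 0.6]
opening: 0.0869
gripper_force: 0.0
clock: 14.08
tool_pos: [0.4668, -0.3478, 0.4055]
orientation: [-179.8, -0.1, -90.1]
force: [0.9, 0.8, -0.3]
opening: 0.0878
gripper_force: 0.0
clock: 14.7
tool_pos: [0.4739, -0.2212, 0.4035]
orientation: [-179.9, -0.0, -90.0]
force: [0.5, 0.7, 0.3]
opening: 0.0878
gripper_force: 0.0
clock: 15.32
tool_pos: [0.4814, -0.0962, 0.4035]
orientation: [-179.9, 0.0, -90.0]
force: [0.1, 0.1, 0.0]
opening: 0.0876
gripper_force: 0.0
clock: 15.95
tool_pos: [0.4889, 0.0288, 0.4035]
orientation: [-179.9, 0.0, -90.0]
force: [0.4, -0.1, -0.3]
opening: 0.0875
gripper_force: 0.0
t 15.95 tcp [0.489 0.029 0.403] [-179.93     0.021  -89.986] F [ 0.44  -0.139 -0.297] open 0.0875 0.0
shift now [-0.389 -0.119  4.02 ] shift after turn [-0.39  -0.124  4.02 ] turn [-0.012  0.003  0.002]
```

View pics/t1.png

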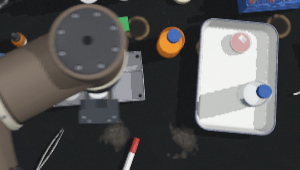

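```bash

python3 -m handwheel '[[1,-0.39,-0.12,0,0,0,0],[1,0,0,1,0,0,0],[1,0,0,1,0,0,0],[1,0,0,1,0,0,0],[1,0,0,0.7,0,0,0]]'
python3 -m handwheel '[[1,0,0,0.3,0,0,0],[1,0,0,0,0,0,0],[-1,0,0,0,0,0,0],[-1,0,0,0,0,0,0],[-1,0,0,0,0,0,0]]'
python3 -m handwheel '[[-1,0,0,0,0,0,0],[-1,0,0,0,0,0,0],[-1,0,0,0,0,0,0],[-1,0,0,0,0,0,0]]'
python3 go.py .476 -.284 .395 -90
```

```text
clock: 16.62
tool_pos: [0.492, 0.0375, 0.3093]
orientation: [180.0, -0.0, -90.0]
force: [0.2, -0.0, 0.7]
opening: 0.0874
gripper_force: 0.0
clock: 17.25
tool_pos: [0.4921, 0.0379, 0.3029]
orientation: [-180.0, 0.0, -90.0]
force: [-0.7, 0.1, 1.1]
opening: 0.0632
gripper_force: 0.0
clock: 17.75
tool_pos: [0.492, 0.0378, 0.3023]
orientation: [180.0, -0.0, -90.0]
force: [0.1, -0.7, -2.2]
opening: 0.0391
gripper_force: 27.4
t 17.75 tcp [0.492 0.038 0.302] [179.988  -0.004 -89.997] F [ 0.112 -0.75  -2.248] open 0.0391 27.4
shift now [12.873  0.64  -3.708] shift after turn [12.873  0.639 -3.709] turn [ 0.002 -0.001  0.   ]
```

```bash

python3 -m handwheel '[[-1,0,0,-0.4,0,0,0],[-1,0,0,-0.8,0,0,0],[-1,0,0,-1,0,0,0],[-1,0,0,-0.9,0,0,0],[-1,0,0,-0.6,0,0,0]]'
python3 -m handwheel '[[-1,0.5,0.05,0,0,0,0],[-1,0.9,0.05,0,0,0,0],[-1,0.95,0.05,0,0,0,0],[-1,0.95,0.05,0,0,0,0],[-1,0.95,0.05,0,0,0,0]]'
python3 -m handwheel '[[-1,0.95,0.05,0,0,0,0],[-1,0.95,0.05,0,0,0,0],[-1,0.95,0.05,0,0,0,0],[-1,0.95,0.05,0,0,0,0],[-1,0.95,0.05,0,0,0,0]]'
python3 -m handwheel '[[-1,0.95,0.05,0,0,0,0],[-1,0.95,0.05,0,0,0,0],[-1,0.95,0.04,0,0,0,0],[-1,0.95,0,0,0,0,0],[-1,0.12,0,0,0,0,0]]'
python3 go.py .476 -.284 .302 -90
```

```text
clock: 18.38
tool_pos: [0.4918, 0.0378, 0.3961]
orientation: [-180.0, 0.0, -90.0]
force: [-0.3, -0.5, -6.0]
opening: 0.0389
gripper_force: 26.8
clock: 19.0
tool_pos: [0.485, -0.0698, 0.3938]
orientation: [179.9, -0.0, -90.0]
force: [0.7, 0.3, -4.5]
opening: 0.0392
gripper_force: 26.8
clock: 19.62
tool_pos: [0.4787, -0.1884, 0.3937]
orientation: [179.9, 0.0, -90.0]
force: [0.3, -0.6, -5.0]
opening: 0.0391
gripper_force: 26.8
clock: 20.25
tool_pos: [0.4752, -0.2867, 0.3935]
orientation: [179.9, 0.0, -90.1]
force: [-0.6, -1.3, -4.4]
opening: 0.039
gripper_force: 26.8
t 20.25 tcp [ 0.475 -0.287  0.393] [179.856   0.031 -90.114] F [-0.569 -1.323 -4.446] open 0.039 26.8
shift now [-0.105 -0.04   3.66 ] shift after turn [-0.107 -0.031  3.66 ] turn [ 0.024  0.005 -0.019]
```

```bash

python3 -m handwheel '[[-1,-0.1,0,0.6,0,0,0],[-1,0,0,0.9,0,0,0],[-1,0,0,0.9,0,0,0],[-1,0,0,0.7,0,0,0],[-1,0,0,0.4,0,0,0]]'
python3 -m handwheel '[[-1,0,0,0.1,0,0,0],[-1,0,0,0,0,0,0]]'
python3 -m handwheel '[[-1,0,0,0.06,0,0,0],[-1,0,0,0,0,0,0]]'
```

```text
clock: 20.88
tool_pos: [0.4754, -0.2817, 0.3054]
orientation: [179.9, 0.1, -90.0]
force: [0.3, 0.4, -4.8]
opening: 0.0388
gripper_force: 26.8
clock: 21.12
tool_pos: [0.4762, -0.2825, 0.3051]
orientation: [-180.0, -0.0, -90.0]
force: [-0.7, -0.1, -4.6]
opening: 0.0388
gripper_force: 26.8
clock: 21.38
tool_pos: [0.4761, -0.2827, 0.3038]
orientation: [-180.0, -0.0, -90.0]
force: [-0.9, 0.4, -4.5]
opening: 0.0387
gripper_force: 26.8
```

```bash

python3 -m handwheel '[[-1,0,0,0.06,0,0,0],[-1,0,0,0,0,0,0]]'
python3 -m handwheel '[[-1,0,0,0.04,0,0,0],[-1,0,0,0,0,0,0]]'
```

```text
clock: 21.62
tool_pos: [0.4761, -0.2828, 0.3022]
orientation: [-180.0, -0.0, -90.0]
force: [0.3, -0.6, -3.9]
opening: 0.0394
gripper_force: 27.2
clock: 21.88
tool_pos: [0.4764, -0.283, 0.3019]
orientation: [-179.9, -0.1, -90.0]
force: [-0.2, -1.7, 4.9]
opening: 0.0393
gripper_force: 28.7
```

```bash

python3 -m handwheel '[[1,0,0,-0.03,0,0,0],[1,0,0,0,0,0,0],[1,0,0,0,0,0,0],[1,0,0,0,0,0,0],[1,0,0,-0.5,0,0,0]]'
python3 -m handwheel '[[1,0,0,-1,0,0,0],[1,0,0,-1,0,0,0],[1,0,0,-1,0,0,0],[1,-1,-0.2,0,0,0,0],[1,-1,-0.2,0,0,0,0]]'
python3 -m handwheel '[[1,-1,-0.2,0,0,0,0],[1,-1,-0.2,0,0,0,0],[1,-1,-0.2,0,0,0,0],[1,-1,-0.2,0,0,0,0],[1,-1,-0.2,0,0,0,0]]'
python3 -m handwheel '[[1,-1,-0.2,0,0,0,0],[1,-1,-0.2,0,0,0,0],[1,-1,-0.2,0,0,0,0],[1,-1,-0.2,0,0,0,0],[1,-1,-0.2,0.5,0,0,0]]'
python3 -m handwheel '[[1,-0.9,-0.5,0.5,0,0,0],[1,0,-0.1,0.5,0,0,0],[1,0,0,0,0,0,0]]'
python3 - <<'E'
from h import *
np.set_printoptions(precision=4,suppress=True)
print(get_obs()["clock"],get_obs()["tool_pos"])
im,c=shot("wrist"); cv2.imwrite("pics/w3.png",im[:,:,::-1]); np.savez("w3.npz",K=c[0],R=c[1],t=c[2],im=im)
print(proj(c,(.5598,.002,.034)))
E
```

```text
clock: 22.5
tool_pos: [0.4757, -0.2825, 0.3137]
orientation: [179.9, 0.0, -90.0]
force: [0.4, -0.1, -0.2]
opening: 0.0828
gripper_force: 0.0
clock: 23.12
tool_pos: [0.486, -0.2323, 0.3905]
orientation: [-179.9, -0.0, -90.0]
force: [-0.7, 0.5, -0.4]
opening: 0.0874
gripper_force: 0.0
clock: 23.75
tool_pos: [0.5111, -0.1069, 0.3902]
orientation: [-179.9, 0.0, -90.0]
force: [1.5, -0.2, -0.2]
opening: 0.0877
gripper_force: 0.0
clock: 24.38
tool_pos: [0.5364, 0.0182, 0.3784]
orientation: [-179.8, 0.0, -90.0]
force: [1.3, -0.6, -0.0]
opening: 0.0879
gripper_force: 0.0
clock: 24.75
tool_pos: [0.551, 0.0397, 0.3503]
orientation: [179.8, -0.1, -90.0]
force: [-0.1, -0.3, 0.5]
opening: 0.0875
gripper_force: 0.0
24.75 [0.551  0.0397 0.3503]
[307.1998 180.905 ]
```

View pics/w3.png

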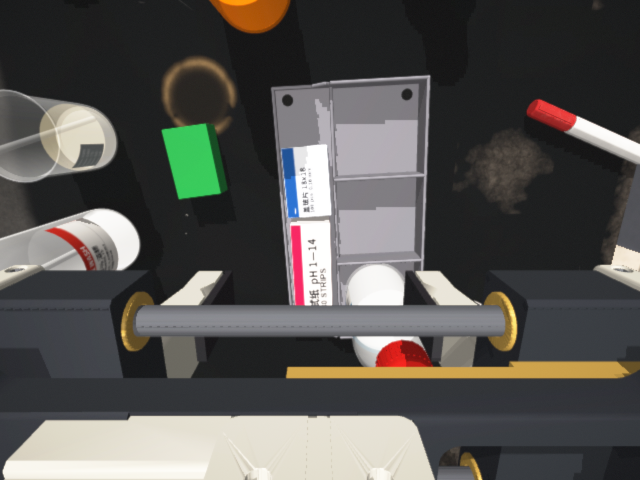

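```bash
python3 - <<'E'
from h import *
np.set_printoptions(precision=4,suppress=True)
d=np.load("w3.npz"); c=(d["K"],d["R"],d["t"]); im=d["im"]
for p in ((281,149),(326,145),(331,214),(288,219)): print("box",onz(c,p,.034))
for p in ((333,130),(419,130),(335,176),(337,220),(423,176),(429,76),(330,80),(272,88)): print(p,[onz(c,p,z)[:2] for z in (.014,.028)])
cv2.imwrite("pics/w3z.png",cv2.resize(im[70:240,260:440,::-1],None,fx=3.5,fy=3.5,interpolation=cv2.INTER_CUBIC))
E
```

```text
box [ 0.5821 -0.0253  0.034 ]
box [ 0.5434 -0.0286  0.034 ]
box [0.5385 0.0319 0.034 ]
box [0.5776 0.0365 0.034 ]
(333, 130) [array([ 0.5366, -0.0414]), array([ 0.5373, -0.041 ])]
(419, 130) [array([ 0.4588, -0.0414]), array([ 0.4629, -0.041 ])]
(335, 176) [array([ 0.5343, -0.0001]), array([ 0.535 , -0.0016])]
(337, 220) [array([0.5318, 0.0423]), array([0.5326, 0.0389])]
(423, 176) [array([ 0.4516, -0.0001]), array([ 0.456 , -0.0016])]
(429, 76) [array([ 0.4538, -0.0862]), array([ 0.4581, -0.0839])]
(330, 80) [array([ 0.5397, -0.0829]), array([ 0.5402, -0.0808])]
(272, 88) [array([ 0.5904, -0.0765]), array([ 0.5887, -0.0746])]
```

View pics/w3z.png

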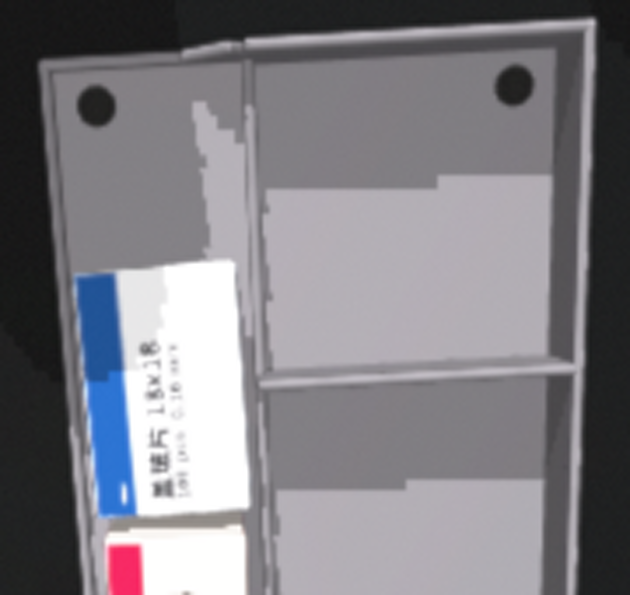

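```bash
python3 - <<'E'
from h import *
im,c=shot("scene"); u0,v0=250,225
z=cv2.resize(im[v0:v0+85,u0:u0+110,::-1],None,fx=7,fy=7,interpolation=cv2.INTER_CUBIC)
f=lambda X:tuple(int(round(7*(a-b)+3)) for a,b in zip(proj(c,X),(u0,v0)))
for zz,col in ((.004,(255,0,255)),(.014,(0,255,255)),(.028,(0,255,0))):
    cv2.line(z,f((.5395,-.0775,zz)),f((.5350,.0,zz)),col,1)   # divider line at 3 heights
cv2.imwrite("pics/s2.png",z)
E
```

```text
(no output)
```

View pics/s2.png

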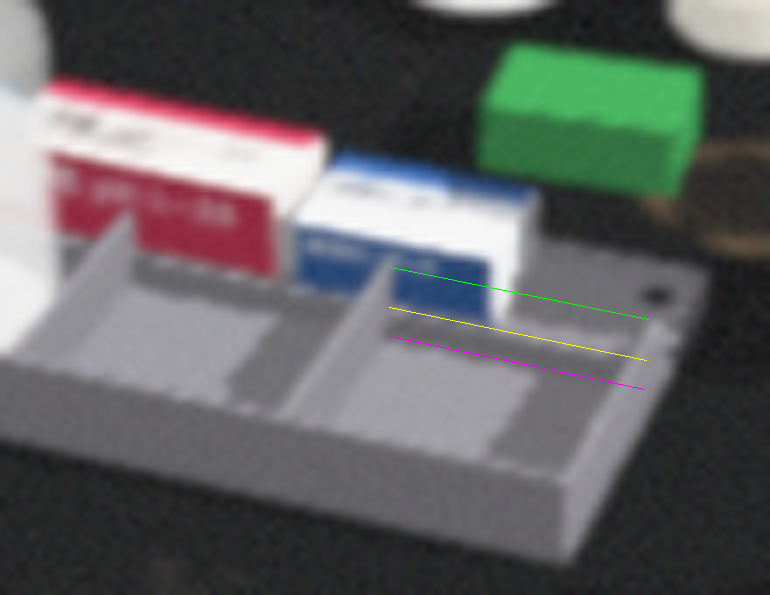

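```bash

python3 -m handwheel '[[0.4,0.75,-0.14,0,0,0,0],[0.4,0.75,-0.14,0,0,0,0],[0.4,0.75,-0.14,0,0,0,0],[0.4,0,0,0,0,0,-0.5],[0.4,0,0,0,0,0,0]]'
python3 -m handwheel '[[0.4,0,0,1,0,0,0],[0.4,0,0,1,0,0,0],[0.4,0,0,1,0,0,0],[0.4,0,0,0.7,0,0,0],[0.4,0,0,0,0,0,0]]'
python3 go.py .5615 -.0165 .195 -87
```

```text
clock: 25.48
tool_pos: [0.5616, -0.0177, 0.3517]
orientation: [-180.0, -0.0, -87.1]
force: [0.2, -0.6, -0.3]
opening: 0.0617
gripper_force: 0.0
clock: 26.1
tool_pos: [0.5611, -0.0168, 0.258]
orientation: [179.8, -0.0, -87.1]
force: [-0.3, 0.5, 0.8]
opening: 0.0615
gripper_force: 0.0
t 26.1 tcp [ 0.561 -0.017  0.258] [179.841  -0.036 -87.063] F [-0.274  0.464  0.833] open 0.0615 0.0
shift now [-0.014 -0.025  2.519] shift after turn [-0.013 -0.018  2.519] turn [ 0.027 -0.006 -0.01 ]
```

```bash

python3 -m handwheel '[[0.4,0,0,0.7,0,0,0],[0.4,0,0,0.7,0,0,0],[0.4,0,0,0.3,0,0,0]]'
python3 -m handwheel '[[0.4,0,0,0.4,0,0,0],[0.4,0,0,0.35,0,0,0],[0.4,0,0,0,0,0,0]]'
```

```text
clock: 26.48
tool_pos: [0.5617, -0.0166, 0.2168]
orientation: [-180.0, -0.0, -87.0]
force: [-0.4, -0.1, 0.1]
opening: 0.0613
gripper_force: 0.0
clock: 26.85
tool_pos: [0.5613, -0.0165, 0.1974]
orientation: [179.9, -0.0, -87.0]
force: [0.4, 0.8, 0.1]
opening: 0.061
gripper_force: 0.0
```

Tips at about 0.019, no contact. Close and lift.

```bash

python3 -m handwheel '[[-1,0,0,0,0,0,0],[-1,0,0,0,0,0,0],[-1,0,0,0,0,0,0],[-1,0,0,0,0,0,0],[-1,0,0,0,0,0,0]]'
python3 -m handwheel '[[-1,0,0,-0.2,0,0,0],[-1,0,0,-0.5,0,0,0],[-1,0,0,-1,0,0,0],[-1,0,0,-1,0,0,0],[-1,0,0,-1,0,0,0]]'
python3 -m handwheel '[[-1,0,0,-1,0,0,0],[-1,0,0,-1,0,0,0],[-1,0,0,-1,0,0,0],[-1,0,0,-1,0,0,0],[-1,0,0,0,0,0,0]]'
python3 go.py .5 .28 .39 -9
python3 - <<'E'
from h import *
im,c=shot("wrist"); o=get_obs()
sc,c2=shot("scene"); p=proj(c2,np.array(o["tool_pos"])-[0,0,.16]).astype(int); print(p)
a=cv2.resize(sc[max(p[1]-50,0):p[1]+50,p[0]-60:p[0]+60],(480,400)); cv2.imwrite("pics/x1.png",np.hstack([cv2.resize(im[100:420,160:480],(320,400)),a])[:,:,::-1])
E
```

```text
clock: 27.48
tool_pos: [0.5616, -0.0164, 0.1982]
orientation: [-180.0, 0.0, -87.0]
force: [-0.6, -0.3, 4.3]
opening: 0.0399
gripper_force: 30.0
clock: 28.1
tool_pos: [0.5614, -0.0165, 0.2921]
orientation: [-180.0, 0.0, -87.0]
force: [0.2, 0.0, -0.3]
opening: 0.0397
gripper_force: 30.0
clock: 28.72
tool_pos: [0.5618, -0.0165, 0.3934]
orientation: [-179.7, 0.0, -87.0]
force: [0.4, -0.9, -0.5]
opening: 0.0397
gripper_force: 30.0
t 28.725 tcp [ 0.562 -0.016  0.393] [-179.735    0.039  -86.98 ] F [ 0.438 -0.863 -0.525] open 0.0397 30.0
shift now [-11.972   1.843   0.134] shift after turn [ -4.295 -11.326   0.135] turn [ -0.042  -0.025 -12.997]
[320 164]
```

View pics/x1.png

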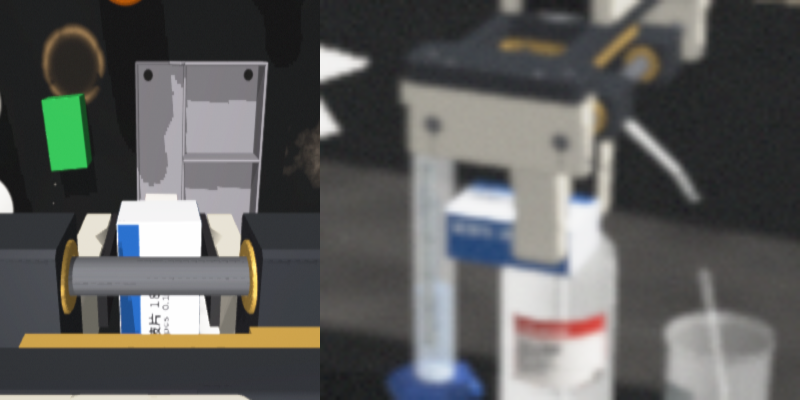

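```bash
python3 - <<'E'
from h import *
im,c=shot("wrist"); o=get_obs()
s=snapshot("wrist"); M=np.array(s["tool_from_camera"]); K=c[0]
for row,z in ((261.6,.188),(279,.164)):
    d=M[:3,:3]@np.linalg.solve(K,[318,row,1]); p=M[:3,3]; print((p+d*(z-p[2])/d[2]))
g=im[240:300,318].astype(int).sum(1)//3; print(g)
E
python3 -m handwheel '[[-1,-0.6,0.08,0,0,0,0],[-1,-0.9,0.08,0,0,0,0],[-1,-1,0.08,0,0,0,0],[-1,-1,0.08,0,0,0,0],[-1,-1,0.08,0,0,0,0]]'
python3 -m handwheel '[[-1,-1,0.08,0,0,0,0],[-1,-1,0.08,0,0,0,0],[-1,-1,0.08,0,0,0,0],[-1,-1,0.08,0,0,0,0],[-1,-1,0.08,0,0,0,0]]'
python3 -m handwheel '[[-1,-1,0.08,0,0,0,0],[-1,-0.9,0.08,0,0,0,0],[-1,-0.4,0.09,0,0,0,0],[-1,0,0,0,0,0,-0.8],[-1,0,0,0,0,0,-1]]'
python3 -m handwheel '[[-1,0,0,0,0,0,-1],[-1,0,0,0,0,0,-1],[-1,0,0,0,0,0,-1],[-1,0,0,0,0,0,-1],[-1,0,0,0,0,0,-1]]'
python3 -m handwheel '[[-1,0,0,0,0,0,-1],[-1,0,0,0,0,0,-1],[-1,0,0,0,0,0,-1],[-1,0,0,0,0,0,-1],[-1,0,0,0,0,0,-1]]'
python3 -m handwheel '[[-1,0,0,0,0,0,-1],[-1,0,0,0,0,0,-0.2],[-1,0,0,0,0,0,0]]'
python3 go.py .5203 .2769 .2248 -9
```

```text
[ 1.01768825e-02 -6.03538539e-05  1.88000000e-01]
[ 1.06319398e-02 -4.19119215e-05  1.64000000e-01]
[125 126 126 127 131 160 161 156 170 174 175 174 175 174 174 184 233 241
 242 242 242 242 242 242 242 242 242 243 243 243 243 243 243 243 244 244
 245 250 255 254 254 254 254 254 254 254 254 254 254 254 254 254 254 254
 254 254 254 254 254 254]
clock: 29.55
tool_pos: [0.5451, 0.0968, 0.3898]
orientation: [179.9, -0.0, -87.0]
force: [0.5, -0.8, -0.3]
opening: 0.0393
gripper_force: 30.0
clock: 30.18
tool_pos: [0.5284, 0.2211, 0.3898]
orientation: [179.9, -0.0, -87.0]
force: [1.1, 0.1, 0.0]
opening: 0.0399
gripper_force: 30.0
clock: 30.8
tool_pos: [0.5196, 0.2769, 0.3902]
orientation: [180.0, -0.0, -76.0]
force: [0.7, 0.5, 0.2]
opening: 0.0395
gripper_force: 30.0
clock: 31.42
tool_pos: [0.5197, 0.2766, 0.3903]
orientation: [180.0, 0.0, -46.0]
force: [0.2, -0.9, -0.0]
opening: 0.04
gripper_force: 30.0
clock: 32.05
tool_pos: [0.5197, 0.2766, 0.3903]
orientation: [180.0, 0.0, -16.0]
force: [-0.3, 0.4, -0.6]
opening: 0.04
gripper_force: 30.0
clock: 32.42
tool_pos: [0.5198, 0.2767, 0.3903]
orientation: [180.0, 0.0, -9.1]
force: [0.3, 0.6, 0.2]
opening: 0.0397
gripper_force: 30.0
t 32.425 tcp [0.52  0.277 0.39 ] [179.991   0.005  -9.102] F [0.318 0.56  0.187] open 0.0397 30.0
shift now [ 0.02  -0.012  6.622] shift after turn [ 0.02  -0.011  6.622] turn [ 0.001  0.001 -0.017]
```

```bash

python3 -m handwheel '[[-1,0.02,0,0.7,0,0,0],[-1,0,0,1,0,0,0],[-1,0,0,1,0,0,0],[-1,0,0,1,0,0,0],[-1,0,0,1,0,0,0]]'
python3 -m handwheel '[[-1,0,0,0.9,0,0,0],[-1,0,0,0.6,0,0,0],[-1,0,0,0.25,0,0,0],[-1,0,0,0,0,0,0]]'
python3 -m handwheel '[[-1,0,0,0.08,0,0,0],[-1,0,0,0,0,0,0]]'
```

```text
clock: 33.05
tool_pos: [0.5199, 0.2764, 0.2708]
orientation: [179.9, 0.0, -9.1]
force: [0.0, -0.2, -0.5]
opening: 0.0394
gripper_force: 30.0
clock: 33.55
tool_pos: [0.5204, 0.2767, 0.2289]
orientation: [180.0, 0.0, -9.0]
force: [0.1, -0.5, 0.5]
opening: 0.0394
gripper_force: 30.0
clock: 33.8
tool_pos: [0.5204, 0.2768, 0.2277]
orientation: [-180.0, -0.0, -9.0]
force: [-0.3, -0.7, -0.0]
opening: 0.0395
gripper_force: 30.0
```

```bash
python3 -m handwheel '[[-1,0,0,0.05,0,0,0],[-1,0,0,0,0,0,0]]'
```

```text
clock: 34.05
tool_pos: [0.5203, 0.2767, 0.226]
orientation: [-180.0, -0.0, -9.0]
force: [0.2, 0.4, -0.8]
opening: 0.0397
gripper_force: 30.0
```

```bash
python3 -m handwheel '[[-1,0,0,0.04,0,0,0],[-1,0,0,0,0,0,0]]'; python3 -m handwheel '[[-1,0,0,0.03,0,0,0],[-1,0,0,0,0,0,0]]'
```

```text
clock: 34.3
tool_pos: [0.5203, 0.2767, 0.2249]
orientation: [180.0, -0.0, -9.0]
force: [-0.3, 0.5, 0.0]
opening: 0.0395
gripper_force: 30.0
clock: 34.55
tool_pos: [0.5203, 0.2767, 0.2248]
orientation: [-180.0, -0.0, -9.0]
force: [-1.9, -1.2, 6.1]
opening: 0.0394
gripper_force: 30.0
```

```bash
python3 -m handwheel '[[0.4,0,0,0,0,0,0],[0.4,0,0,0,0,0,0],[0.4,0,0,0,0,0,0],[0.4,0,0,-0.4,0,0,0],[0.4,0,0,-1,0,0,0]]'
python3 -m handwheel '[[1,0,0,-1,0,0,0],[1,0,0,-1,0,0,0],[1,0,0,-1,0,0,0],[1,0,0,-1,0,0,0],[1,0,0,-1,0,0,0]]'
python3 -m handwheel '[[1,-0.5,0,-0.5,0,0,1],[1,0,0,0,0,0,1],[1,0,0,0,0,0,1],[1,0,0,0,0,0,1],[1,0,0,0,0,0,1]]'
python3 -m handwheel '[[1,0,0,0,0,0,1],[1,0,0,0,0,0,1],[1,0,0,0,0,0,1],[1,0,0,0,0,0,1],[1,0,0,0,0,0,1]]'
python3 -m handwheel '[[1,0,0,0,0,0,1],[1,0,0,0,0,0,1],[1,0,0,0,0,0,1],[1,0,0,0,0,0,0.5],[1,0,0,0,0,0,0]]'
python3 go.py .476 -.2827 .40 -90
```

```text
clock: 35.17
tool_pos: [0.5201, 0.2765, 0.2589]
orientation: [179.9, 0.1, -9.0]
force: [0.3, 0.8, -0.8]
opening: 0.061
gripper_force: 0.0
clock: 35.8
tool_pos: [0.5202, 0.2765, 0.3858]
orientation: [-180.0, -0.0, -9.0]
force: [0.4, -1.0, 0.4]
opening: 0.0879
gripper_force: 0.0
clock: 36.42
tool_pos: [0.5078, 0.2785, 0.3974]
orientation: [-180.0, -0.0, -39.2]
force: [-0.4, 0.2, -0.8]
opening: 0.0876
gripper_force: 0.0
clock: 37.05
tool_pos: [0.5079, 0.2785, 0.3974]
orientation: [-180.0, 0.0, -69.2]
force: [0.3, 0.3, -0.2]
opening: 0.0874
gripper_force: 0.0
clock: 37.67
tool_pos: [0.5079, 0.2786, 0.3973]
orientation: [-180.0, 0.0, -90.0]
force: [0.2, -1.2, -0.1]
opening: 0.0878
gripper_force: 0.0
t 37.675 tcp [0.508 0.279 0.397] [-179.976    0.02   -89.972] F [ 0.186 -1.246 -0.071] open 0.0878 0.0
shift now [22.45   1.287 -0.117] shift after turn [22.45   1.276 -0.109] turn [-0.004  0.003  0.005]
```

```bash
python3 -m handwheel '[[1,1,0.057,0,0,0,0],[1,1,0.057,0,0,0,0],[1,1,0.057,0,0,0,0],[1,1,0.057,0,0,0,0],[1,1,0.057,0,0,0,0]]'
python3 -m handwheel '[[1,1,0.057,0,0,0,0],[1,1,0.057,0,0,0,0],[1,1,0.057,0,0,0,0],[1,1,0.057,0,0,0,0],[1,1,0.057,0,0,0,0]]'
python3 -m handwheel '[[1,1,0.057,0,0,0,0],[1,1,0.057,0,0,0,0],[1,1,0.057,0,0,0,0],[1,1,0.057,0,0,0,0],[1,1,0.057,0,0,0,0]]'
python3 -m handwheel '[[1,1,0.057,0,0,0,0],[1,1,0.057,0,0,0,0],[1,1,0.057,0,0,0,0],[1,1,0.057,0,0,0,0],[1,1,0.057,0,0,0,0]]'
python3 -m handwheel '[[1,1,0.057,0,0,0,0],[1,1,0.057,0,0,0,0],[1,0.45,0.057,0,0,0,0],[1,0,0,0,0,0,0]]'
python3 go.py .4762 -.2829 .3025 -90
python3 - <<'E'
from h import *
np.set_printoptions(precision=4,suppress=True)
im,c=shot("top"); cv2.imwrite("pics/t2.png",cv2.resize(im[220:330,170:350,::-1],None,fx=4,fy=4,interpolation=cv2.INTER_CUBIC))
# coverslip: white top + blue on slide box (label is cream: low sat too)
print(proj(c,(.5,.28,.061)),proj(c,(.5306,.2755,.061)),proj(c,(.4694,.2849,.061)))
s,c2=shot("scene"); print(proj(c2,(.5,.28,.061))); cv2.imwrite("pics/s3.png",s[:,:,::-1])
def both(a,b): return np.hstack([a,b])
a=cv2.resize(im[230:320,180:240],(400,600),interpolation=cv2.INTER_CUBIC); b=cv2.resize(s[200:275,130:180+0],(400,600),interpolation=cv2.INTER_CUBIC)
b=cv2.resize(s[205:280,130:230],(400,300),interpolation=cv2.INTER_CUBIC); b2=cv2.resize(s[200:380,390:550],(400,300))
cv2.imwrite("pics/fin.png",np.hstack([a,np.vstack([b,b2])])[:,:,::-1])
E
```

```text
clock: 38.3
tool_pos: [0.5007, 0.1517, 0.3968]
orientation: [-180.0, 0.0, -90.0]
force: [0.6, 0.5, 0.9]
opening: 0.0877
gripper_force: 0.0
clock: 38.92
tool_pos: [0.4934, 0.0269, 0.3968]
orientation: [-180.0, 0.0, -90.0]
force: [0.5, 0.1, 0.1]
opening: 0.0878
gripper_force: 0.0
clock: 39.55
tool_pos: [0.486, -0.098, 0.3967]
orientation: [-180.0, 0.0, -90.0]
force: [0.4, 0.1, 0.7]
opening: 0.0877
gripper_force: 0.0
clock: 40.17
tool_pos: [0.4787, -0.2229, 0.3967]
orientation: [-180.0, -0.0, -90.0]
force: [0.6, -0.0, -0.4]
opening: 0.0877
gripper_force: 0.0
clock: 40.67
tool_pos: [0.4747, -0.2833, 0.3965]
orientation: [180.0, 0.0, -90.1]
force: [1.1, 0.1, 0.0]
opening: 0.0876
gripper_force: 0.0
t 40.675 tcp [ 0.475 -0.283  0.396] [179.983   0.007 -90.083] F [1.116 0.052 0.01 ] open 0.0876 0.0
shift now [-0.017 -0.063  3.76 ] shift after turn [-0.017 -0.062  3.76 ] turn [ 0.003  0.001 -0.014]
[204.1436 274.5329] [206.1977 262.7582] [201.9136 286.4219]
[176.5643 228.362 ]
```

```bash
python3 - <<'E'
from h import *
np.set_printoptions(precision=4,suppress=True)
a=cv2.imread("pics/top0.png").astype(int)[:,:,::-1]; im,c=shot("top")
m=(np.abs(im.astype(int)-a).max(2)>35).astype(np.uint8)*255; r=np.zeros_like(m); r[240:312,185:232]=1; m=cv2.morphologyEx(m*r,cv2.MORPH_CLOSE,np.ones((5,5),np.uint8))
for b in blobs(m,30): 
    q=cv2.minAreaRect(b); print(q); X=np.array([onz(c,p,.061) for p in cv2.boxPoints(q)]); print(X,X.mean(0))
E
python3 -m handwheel '[[1,-0.02,-0.06,0.9,0,0,0],[1,0,0,1,0,0,0],[1,0,0,1,0,0,0],[1,0,0,0.5,0,0,0],[1,0,0,0.3,0,0,0]]'
python3 -m handwheel '[[1,0,0,0.06,0,0,0],[1,0,0,0,0,0,0],[-1,0,0,0,0,0,0],[-1,0,0,0,0,0,0],[-1,0,0,0,0,0,0]]'
python3 -m handwheel '[[-1,0,0,0,0,0,0],[-1,0,0,0,0,0,0],[-1,0,0,0,0,0,0],[-1,0,0,0,0,0,0]]'
```

```text
((205.66217041015625, 275.5270080566406), (17.26189422607422, 27.783428192138672), 9.462322235107422)
[[0.4662 0.3028 0.061 ]
 [0.5371 0.2931 0.061 ]
 [0.5288 0.2489 0.061 ]
 [0.4581 0.2591 0.061 ]] [0.4975 0.276  0.061 ]
clock: 41.45
tool_pos: [0.477, -0.2817, 0.304]
orientation: [180.0, -0.0, -89.9]
force: [-0.7, -0.6, 0.6]
opening: 0.0876
gripper_force: 0.0
clock: 42.08
tool_pos: [0.4767, -0.2821, 0.3029]
orientation: [-180.0, -0.0, -90.0]
force: [0.7, 0.4, 0.5]
opening: 0.063
gripper_force: 0.0
clock: 42.58
tool_pos: [0.4766, -0.2821, 0.3024]
orientation: [180.0, 0.0, -90.0]
force: [1.3, -0.3, -1.0]
opening: 0.0382
gripper_force: 27.4
```

```bash
python3 -m handwheel '[[-1,0,0,-0.4,0,0,0],[-1,0,0,-0.8,0,0,0],[-1,0,0,-1,0,0,0],[-1,0,0,-1,0,0,0],[-1,0,0,-0.6,0,0,0]]'
python3 -m handwheel '[[-1,-0.5,-0.05,0,0,0,0],[-1,-0.9,-0.05,0,0,0,0],[-1,-0.95,-0.05,0,0,0,0],[-1,-0.95,-0.05,0,0,0,0],[-1,-0.95,-0.05,0,0,0,0]]'
python3 -m handwheel '[[-1,-0.95,-0.05,0,0,0,0],[-1,-0.95,-0.05,0,0,0,0],[-1,-0.95,-0.05,0,0,0,0],[-1,-0.95,-0.05,0,0,0,0],[-1,-0.95,-0.05,0,0,0,0]]'
python3 -m handwheel '[[-1,-0.95,-0.05,0,0,0,0],[-1,-0.95,-0.04,0,0,0,0],[-1,-0.9,0,0,0,0,0],[-1,-0.5,0,0,0,0,0],[-1,0,0,0,0,0,0]]'
python3 go.py .492 .0385 .3035 -90
```

```text
clock: 43.2
tool_pos: [0.4767, -0.282, 0.3991]
orientation: [-179.9, -0.0, -90.0]
force: [-0.1, -0.6, -4.3]
opening: 0.0381
gripper_force: 26.8
clock: 43.82
tool_pos: [0.4825, -0.1744, 0.3964]
orientation: [179.9, 0.0, -90.0]
force: [0.0, 0.3, -4.6]
opening: 0.0383
gripper_force: 26.8
clock: 44.45
tool_pos: [0.4886, -0.0558, 0.3965]
orientation: [179.9, 0.0, -90.0]
force: [0.0, -0.4, -5.4]
opening: 0.0383
gripper_force: 26.8
clock: 45.08
tool_pos: [0.4912, 0.0262, 0.3971]
orientation: [179.9, -0.0, -89.9]
force: [-0.9, -0.1, -4.9]
opening: 0.038
gripper_force: 26.8
t 45.075 tcp [0.491 0.026 0.397] [179.943  -0.009 -89.919] F [-0.855 -0.086 -4.915] open 0.038 26.8
shift now [-0.494 -0.037  3.743] shift after turn [-0.493 -0.033  3.743] turn [ 0.01  -0.001  0.013]
```

```bash
python3 -m handwheel '[[-1,-0.5,-0.04,0,0,0,0],[-1,0,0,0.5,0,0,0],[-1,0,0,0.8,0,0,0],[-1,0,0,0.8,0,0,0],[-1,0,0,0.7,0,0,0]]'
python3 -m handwheel '[[-1,0,0,0.5,0,0,0],[-1,0,0,0.3,0,0,0],[-1,0,0,0,0,0,0]]'
python3 go.py .492 .0385 .3035 -90
```

```text
clock: 45.7
tool_pos: [0.4921, 0.0375, 0.326]
orientation: [179.9, -0.0, -90.0]
force: [0.3, 0.3, -5.1]
opening: 0.0374
gripper_force: 26.8
clock: 46.08
tool_pos: [0.4924, 0.0378, 0.3072]
orientation: [180.0, -0.0, -90.0]
force: [-0.2, -0.4, -3.9]
opening: 0.0378
gripper_force: 26.8
t 46.075 tcp [0.492 0.038 0.307] [179.955  -0.025 -90.002] F [-0.178 -0.407 -3.86 ] open 0.0378 26.8
shift now [-0.028  0.017  0.15 ] shift after turn [-0.028  0.017  0.15 ] turn [ 0.008 -0.004 -0.   ]
```

```bash
python3 -m handwheel '[[-1,0,0,0.06,0,0,0],[-1,0,0,0.05,0,0,0],[-1,0,0,0,0,0,0]]'
python3 -m handwheel '[[-1,0,0,0.05,0,0,0],[-1,0,0,0,0,0,0]]'
```

```text
clock: 46.45
tool_pos: [0.4925, 0.038, 0.3051]
orientation: [-180.0, 0.0, -90.0]
force: [-0.2, 0.1, -5.3]
opening: 0.0376
gripper_force: 26.8
clock: 46.7
tool_pos: [0.4927, 0.038, 0.3041]
orientation: [-180.0, 0.0, -90.0]
force: [-0.0, 0.7, -1.1]
opening: 0.0378
gripper_force: 27.5
```

```bash
python3 -m handwheel '[[1,0,0,0,0,0,0],[1,0,0,0,0,0,0],[1,0,0,0,0,0,0],[1,0,0,0,0,0,0],[1,0,0,-0.5,0,0,0]]'
python3 -m handwheel '[[1,0,0,-1,0,0,0],[1,0,0,-1,0,0,0],[1,0,0,-1,0,0,0],[1,0,0,-0.4,0,0,0],[1,1,0.067,0,0,0,0]]'
python3 -m handwheel '[[1,1,0.067,0,0,0,0],[1,1,0.067,0,0,0,0],[1,1,0.067,0,0,0,0],[1,1,0.067,0,0,0,0],[1,1,0.067,0,0,0,0]]'
python3 -m handwheel '[[1,1,0.067,0,0,0,0],[1,1,0.067,0,0,0,0],[1,1,0.067,0,0,0,0],[1,1,0.067,0,0,0,0],[1,1,0.067,0,0,0,0]]'
python3 -m handwheel '[[1,1,0.067,0,0,0,0],[1,1,0.067,0,0,0,0],[1,1,0.067,0,0,0,0],[1,1,0.067,0,0,0,0],[1,0,0,0,0,0,0]]'
python3 go.py .465 -.372 .302 -90
python3 - <<'E'
from h import *
np.set_printoptions(precision=4,suppress=True)
im,c=shot("wrist"); b=[x for x in blobs(mask(im,100,125,120,50),200)]
for x in b[:4]: (u,v),r=cv2.minEnclosingCircle(x); print((u,v),r,onz(c,(u,v),.138))
ti,tc=shot("top"); si,sc=shot("scene")
p=[cv2.fitEllipse(blobs(mask(i,20,32,roi=r))[0])[0] for i,r in ((ti,(285,255,315,290)),(si,(258,205,300,240)))]
print("yellow",tri([(tc,p[0]),(sc,p[1])]))
E
```

```text
clock: 47.32
tool_pos: [0.4922, 0.0378, 0.3159]
orientation: [179.9, -0.0, -90.0]
force: [-0.4, -0.5, -0.3]
opening: 0.0825
gripper_force: 0.0
clock: 47.95
tool_pos: [0.491, 0.0134, 0.4021]
orientation: [-179.9, 0.0, -89.9]
force: [0.2, 0.6, -0.0]
opening: 0.0874
gripper_force: 0.0
clock: 48.58
tool_pos: [0.4821, -0.1129, 0.4009]
orientation: [180.0, 0.0, -90.0]
force: [0.3, -0.4, 0.0]
opening: 0.0875
gripper_force: 0.0
clock: 49.2
tool_pos: [0.4738, -0.2379, 0.4009]
orientation: [180.0, 0.0, -90.0]
force: [0.4, -0.0, 0.3]
opening: 0.0875
gripper_force: 0.0
clock: 49.82
tool_pos: [0.4671, -0.3382, 0.4004]
orientation: [179.9, 0.0, -90.1]
force: [-0.1, 0.4, -0.3]
opening: 0.0877
gripper_force: 0.0
t 49.825 tcp [ 0.467 -0.338  0.4  ] [179.927   0.024 -90.108] F [-0.133  0.369 -0.285] open 0.0877 0.0
shift now [1.352 0.075 3.936] shift after turn [1.35  0.083 3.937] turn [ 0.012  0.004 -0.018]
(44.72443771362305, 100.15396881103516) 109.68643951416016 [ 0.6512 -0.4369  0.138 ]
(320.41107177734375, 197.25506591796875) 23.379831314086914 [ 0.465  -0.3703  0.138 ]
yellow (array([0.492 , 0.0349, 0.1323]), [5.140077088522426e-05, 5.140077088516561e-05])
```

```bash
python3 -m handwheel '[[1,0.65,0.08,0,0,0,0],[1,0.65,0,0,0,0,0],[1,0,0,1,0,0,0],[1,0,0,1,0,0,0],[1,0,0,1,0,0,0]]'
python3 -m handwheel '[[1,0,0,0.6,0,0,0],[1,0,0,0.33,0,0,0],[1,0,0,0,0,0,0],[-1,0,0,0,0,0,0],[-1,0,0,0,0,0,0]]'
python3 -m handwheel '[[-1,0,0,0,0,0,0],[-1,0,0,0,0,0,0],[-1,0,0,0,0,0,0],[-1,0,0,0,0,0,0],[-1,0,0,0,0,0,0]]'
python3 -m handwheel '[[-1,0,0,-0.4,0,0,0],[-1,0,0,-0.8,0,0,0],[-1,0,0,-1,0,0,0],[-1,0,0,-1,0,0,0],[-1,0,0,-0.6,0,0,0]]'
python3 go.py .4955 -.042 .3035 -90
```

```text
clock: 50.6
tool_pos: [0.4653, -0.3704, 0.3254]
orientation: [-180.0, -0.0, -90.0]
force: [-0.2, 1.0, -0.2]
opening: 0.0875
gripper_force: 0.0
clock: 51.22
tool_pos: [0.4656, -0.3697, 0.3037]
orientation: [-179.9, -0.0, -90.0]
force: [-0.1, 0.4, -0.0]
opening: 0.0725
gripper_force: 0.0
clock: 51.85
tool_pos: [0.4654, -0.3695, 0.3027]
orientation: [180.0, 0.0, -90.0]
force: [1.0, 0.4, -1.1]
opening: 0.0381
gripper_force: 27.4
clock: 52.48
tool_pos: [0.4653, -0.3696, 0.3995]
orientation: [-179.9, -0.0, -90.0]
force: [-0.9, 0.1, -4.0]
opening: 0.0381
gripper_force: 26.9
t 52.475 tcp [ 0.465 -0.37   0.4  ] [-179.928   -0.027  -89.994] F [-0.918  0.07  -4.033] open 0.0381 26.9
shift now [-13.106  -1.203   3.836] shift after turn [-13.104  -1.206   3.841] turn [-0.012 -0.005  0.001]
```

```bash
python3 -m handwheel '[[-1,-0.5,-0.08,0,0,0,0],[-1,-0.9,-0.08,0,0,0,0],[-1,-0.95,-0.08,0,0,0,0],[-1,-0.95,-0.08,0,0,0,0],[-1,-0.95,-0.08,0,0,0,0]]'
python3 -m handwheel '[[-1,-0.95,-0.08,0,0,0,0],[-1,-0.95,-0.08,0,0,0,0],[-1,-0.95,-0.08,0,0,0,0],[-1,-0.95,-0.08,0,0,0,0],[-1,-0.95,-0.08,0,0,0,0]]'
python3 -m handwheel '[[-1,-0.95,-0.08,0,0,0,0],[-1,-0.95,-0.08,0,0,0,0],[-1,-0.95,-0.08,0,0,0,0],[-1,-0.8,-0.08,0,0,0,0],[-1,-0.46,-0.08,0,0,0,0]]'
python3 -m handwheel '[[-1,0,0,0,0,0,0],[-1,0,0,0.5,0,0,0]]'
python3 go.py .4955 -.042 .3035 -90
```

```text
clock: 53.1
tool_pos: [0.475, -0.2619, 0.3967]
orientation: [179.9, 0.1, -90.0]
force: [-0.0, 0.7, -3.9]
opening: 0.038
gripper_force: 26.9
clock: 53.72
tool_pos: [0.4848, -0.1432, 0.3968]
orientation: [179.9, 0.0, -90.0]
force: [0.0, 0.3, -3.7]
opening: 0.0377
gripper_force: 26.9
clock: 54.35
tool_pos: [0.4949, -0.0406, 0.3971]
orientation: [179.9, 0.0, -89.9]
force: [-0.2, 0.8, -4.0]
opening: 0.0376
gripper_force: 26.9
clock: 54.6
tool_pos: [0.4955, -0.042, 0.3855]
orientation: [-179.9, 0.0, -90.0]
force: [-0.8, 0.1, -3.4]
opening: 0.0374
gripper_force: 26.9
t 54.6 tcp [ 0.495 -0.042  0.385] [-179.919    0.009  -89.99 ] F [-0.843  0.071 -3.37 ] open 0.0374 26.9
shift now [-0.001  0.004  3.28 ] shift after turn [-0.002 -0.001  3.28 ] turn [-0.013  0.002  0.002]
```

```bash
python3 -m handwheel '[[-1,0,0,0.8,0,0,0],[-1,0,0,0.8,0,0,0],[-1,0,0,0.7,0,0,0],[-1,0,0,0.5,0,0,0],[-1,0,0,0.2,0,0,0]]'
python3 -m handwheel '[[-1,0,0,0.1,0,0,0],[-1,0,0,0,0,0,0]]'
python3 -m handwheel '[[-1,0,0,0.06,0,0,0],[-1,0,0,0,0,0,0]]'
python3 -m handwheel '[[-1,0,0,0.03,0,0,0],[-1,0,0,0,0,0,0]]'
```

```text
clock: 55.22
tool_pos: [0.495, -0.0423, 0.3094]
orientation: [179.9, -0.0, -90.0]
force: [-0.4, 0.1, -4.2]
opening: 0.0378
gripper_force: 26.9
clock: 55.48
tool_pos: [0.4955, -0.0418, 0.3082]
orientation: [-180.0, 0.0, -90.0]
force: [-0.9, 0.7, -3.2]
opening: 0.0378
gripper_force: 26.9
clock: 55.72
tool_pos: [0.4953, -0.0418, 0.3066]
orientation: [-180.0, 0.0, -90.0]
force: [-0.1, -0.5, -3.6]
opening: 0.0377
gripper_force: 26.9
clock: 55.98
tool_pos: [0.4953, -0.0418, 0.3057]
orientation: [-180.0, 0.0, -90.0]
force: [-0.4, -0.3, -2.7]
opening: 0.0376
gripper_force: 26.9
```

```bash
python3 -m handwheel '[[-1,0,0,0.05,0,0,0],[-1,0,0,0,0,0,0]]'
python3 -m handwheel '[[-1,0,0,0.04,0,0,0],[-1,0,0,0,0,0,0]]'
```

```text
clock: 56.22
tool_pos: [0.4953, -0.0418, 0.3043]
orientation: [180.0, -0.0, -90.0]
force: [0.2, -0.3, -3.1]
opening: 0.0375
gripper_force: 26.9
clock: 56.48
tool_pos: [0.4956, -0.0419, 0.304]
orientation: [-180.0, -0.0, -90.0]
force: [-1.3, -0.9, 3.6]
opening: 0.0379
gripper_force: 28.3
```

Contact; release, rise, and move aside toward the tray so the cameras see everything.

```bash
python3 -m handwheel '[[1,0,0,-0.02,0,0,0],[1,0,0,0,0,0,0],[1,0,0,0,0,0,0],[1,0,0,0,0,0,0],[1,0,0,-0.5,0,0,0]]'
python3 -m handwheel '[[1,0,0,-1,0,0,0],[1,0,0,-1,0,0,0],[1,0,0,-1,0,0,0],[1,0,0,-1,0,0,0],[1,1,0,0,0,0,0]]'
python3 -m handwheel '[[1,1,0,0,0,0,0],[1,1,0,0,0,0,0],[1,1,0,0,0,0,0],[1,1,0,0,0,0,0],[1,1,0,0,0,0,0]]'
python3 -m handwheel '[[1,1,0,0,0,0,0],[1,1,0,0,0,0,0],[1,1,0,0,0,0,0],[1,1,0,0,0,0,0],[1,0,0,0,0,0,0]]'
python3 - <<'E'
from h import *
np.set_printoptions(precision=4,suppress=True)
ti,tc=shot("top"); si,sc=shot("scene")
for n,h,r,s in (("red",(170,8),(250,255,284,292),(220,200,257,226)),("yel",(20,32),(285,255,315,292),(258,205,300,240)),("blu",(100,125),(316,258,346,287),(300,212,340,242))):
    p=[cv2.fitEllipse(blobs(mask(i,*h,roi=q))[0])[0] for i,q in ((ti,r),(si,s))]; print(n,tri([(tc,p[0]),(sc,p[1])]))
a=cv2.resize(ti[225:320,180:350],(800,447)[:2] if 0 else (400,224),interpolation=cv2.INTER_CUBIC); b=cv2.resize(si[195:310,130:360],(400,200),interpolation=cv2.INTER_CUBIC)
a=cv2.resize(ti[220:320,180:350],(510,300),interpolation=cv2.INTER_CUBIC); b=cv2.resize(si[195:305,130:360],(627,300),interpolation=cv2.INTER_CUBIC)
a=cv2.copyMakeBorder(a,0,0,0,117,cv2.BORDER_CONSTANT); cv2.imwrite("pics/fin2.png",np.vstack([a,b])[:,:,::-1])
E
```

```text
clock: 57.1
tool_pos: [0.495, -0.0419, 0.3161]
orientation: [179.9, -0.0, -90.0]
force: [0.9, 0.3, 0.6]
opening: 0.0823
gripper_force: 0.0
clock: 57.72
tool_pos: [0.4959, -0.0664, 0.4197]
orientation: [-179.7, 0.0, -89.9]
force: [-0.4, 0.6, -0.2]
opening: 0.0877
gripper_force: 0.0
clock: 58.35
tool_pos: [0.4952, -0.1927, 0.4174]
orientation: [-179.9, -0.0, -90.0]
force: [0.3, -0.5, -0.0]
opening: 0.0876
gripper_force: 0.0
clock: 58.98
tool_pos: [0.4952, -0.293, 0.4169]
orientation: [-180.0, -0.0, -90.1]
force: [-0.4, 0.3, -0.0]
opening: 0.0876
gripper_force: 0.0
red (array([0.4904, 0.1221, 0.1328]), [0.0003360800869755245, 0.0003360800869755166])
yel (array([0.4921, 0.0351, 0.1325]), [0.0001575364183321766, 0.0001575364183321933])
blu (array([ 0.4954, -0.0439,  0.1306]), [0.0002927265402877623, 0.00029272654028785606])
```

View pics/fin2.png

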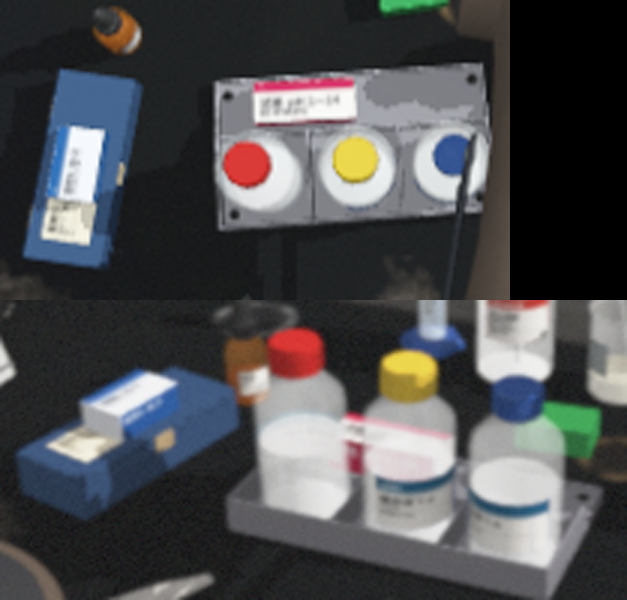

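The picture shows all three bottles upright in their pockets (caps at (247,164), (355,160), (452,155)). The coverslip box lies flat on the middle of the slide box at (77,163), and the strip box is still in the trough. Handing in.

```bash
python3 -c "
from plant import *
print(close_job())"
```

```text
the job is handed in; nothing more can be done
None
```

The coverslip box lies flat on the middle of the slide box, long side along it, and the yellow and blue bottles are back upright in their own pockets; the job was handed in at about 59 s of the 128 s allowed.

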